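# Set and lock the positioner's speed, then fit the knob guard

### The job

Turn the speed knob on the blue welding-positioner console until its white pointer lines up with the red mark, then, without losing that setting, pull the knob straight out to its stop to lock it. After that, squeeze the two red lugs of the sprung guard bar together, bring it between the two blue posts in front of the knob with its striped face outward (away from the knob), and release it so that both end tongues spring into the posts' recesses. Do not pull the knob out before it is on the mark, and leave the tube, spray can, hammer and tin where they stand.

Things in the scene. Friction and masses are not known exactly. Their poses are not given: they have to be found in the camera images.
- console: Blue fixed console on a base plate reaching from x -126 to +124 and y +-108 mm. Origin: on the bench under its middle, z up, -x is its front (towards the robot). Its box is 150 mm wide; the grey panel slopes up away from the front, 20 deg from level: 60 mm high at x -50, 115 mm at x +100. Panel normal and knob axis: (-0.342, 0, 0.940); the axis meets the panel at (25, 0, 87.5) mm.
- recess_left (a point): Mouth centre of the blind recess in the inner face of the blue guard post (yellow round the recess) on the console's +y side; (-85, 82, 72) mm in the console frame, same axes. Recess 26 mm wide (x), 16 high (z), 10 deep. The two posts stand in front of the panel, 164 mm apart inside, 46 mm deep (x), 22 thick, tops 92 mm above the bench.
- recess_right (a point): The same in the post on the -y side, at (-85, -82, 72) mm in the console frame.
- knob_top (a point): Top centre of the round, fluted, straight-sided black knob: 36 mm diameter, 29 mm tall; its underside is 7 mm above the panel when pushed in, and beneath it is a black dial disc of 60 mm diameter whose top is 6 mm above the panel. z is the knob's outward axis, along which it is pulled; x is where its pointer shows. Moves with the knob.
- pointer (a point): Tip of the white pointer line on the black dial disc under the knob, 30 mm from the knob's axis; the dial turns with the knob, but does not move out with it.
- mark (a point): Where the pointer tip must come: the point, 30 mm from the knob's axis, at the inner end of the red mark on the white ring (86 mm diameter) round the dial. The ring stays fixed in an episode.
- dial (a joint): Angle of the knob's pointer (rad): 0 points straight up the slope, away from the console's front (its +x); grows clockwise as seen looking at the knob. Stops at -2.2 and 2.2. Stays where it is left; takes about 0.05 N m to turn.
- setring (a joint): Angle of the red mark (rad), in the same sense as the dial: the pointer is on the mark when joint dial equals joint setring. Only for reading; it always lies clockwise of the pointer at the start, by 0.8 to 2.4 rad.
- cap (a joint): How far the knob is pulled out (m): 0 in, 0.010 at its stop (locked). About 4 N moves it either way and it stays where it is left; orange shaft shows beneath it when it is out.
- guard: Loose sprung guard bar, 176 mm long (y) over its tongues, 0.28 kg give or take. Origin: centre of its underside on the bench; z up. A dark housing 32 x 38 x 24 mm is in its middle; on the -x side a yellow and black striped plate, 140 mm long, 24 high, its face 24 mm from the bar's axis. Stands upright by itself. Rightly fitted, its axes agree with the console's.
- guard_axis (a point): Centre of the guard, 12 mm above its underside, on the axis of its tongues. Two red lugs stand at either side of it, 22 mm wide (x), 8 thick, tops 60 mm above the underside, outer faces 64 mm apart (y) when free, 46 when fully squeezed. Outside the lugs lie sleeves of 16 mm diameter round this axis, so fingers there must stay over 20 mm above the underside.
- tongue_left (a point): Tip centre of the tongue on the guard's +y side (free: (0, 88, 12) mm in the guard frame); the tongue is 16 mm wide (x) and 10 mm high (z). It belongs in recess_left, the tip about 6 mm beyond the mouth.
- tongue_right (a point): Tip centre of the tongue on the guard's -y side (free: (0, -88, 12) mm in the guard frame). It belongs in recess_right.
- lug_left (a joint): How far the guard's +y lug, with its sleeve and tongue, is pushed in (m): 0 free, 0.009 fully in. Its spring pushes back with 3.6 N at first, 9 N when fully in. With both in, the bar is 158 mm long.
- lug_right (a joint): The same for the -y side.
- tube: Bystander: upright steel tube, 38 mm diameter, 160 mm tall, on a flange of 60 mm diameter. Origin: centre of its underside. Stands between the console and the guard.
- spray: Bystander: red and yellow spray can, 52 mm diameter, 150 mm tall. Origin: centre of its underside. Stands close behind the guard.
- hammer: Bystander: chipping hammer lying along its own y, about 140 mm long and 22 mm high, head (56 mm wide) towards +y, orange grip. Origin: below its middle, on the bench. Lies close in front of the guard.
- tin: Bystander: small round green tin with a lid, 48 mm diameter, 45 mm tall. Origin: centre of its underside. Stands in front of the console.
Not all that is in view belongs to the job. Leave any green or purple look-alike of the guard alone.

How it is judged (in metres and radians):
On the way, in this order (a step that is already met when the one before it is completed fails the run):
1. the pointer is brought to the red mark with the knob still in (distance between pointer and mark below 0.0045 m and value of joint cap below 0.005 m), for 0.2 s.
2. the knob is pulled out to its stop, still on the mark (distance between pointer and mark below 0.0045 m and value of joint cap above 0.008 m), for 0.2 s.
3. both tongues of the guard bar are in their recesses (y of tongue_left in the frame of console above 0.084 m and y of tongue_right in the frame of console below -0.084 m and x of tongue_left in the frame of console between -0.093 and -0.077 m and z of tongue_left in the frame of console between 0.062 and 0.081 m and x of tongue_right in the frame of console between -0.093 and -0.077 m and z of tongue_right in the frame of console between 0.062 and 0.081 m), for 0.2 s.
At the end, for the whole second after the job is handed in: The pointer tip is within 4.5 mm (about 8 deg) of the mark, the knob at least 8 mm out, and the guard bar at rest with each tongue tip at least 2 mm inside its own recess (left in left, so that the striped face is outward) (all of step 2 and all of step 3 and linear speed of guard below 0.02 m/s); the robot touches nothing.
It fails at once if the knob is pulled out while its pointer is off the mark (value of joint cap above 0.005 m and distance between pointer and mark above 0.006 m).
It fails at once if the flanged tube is shifted more than 25 mm or tipped (distance of tube from where it was at the start of the episode above 0.025 m or angle between tube's own z axis and vertical above 0.35 rad).
It fails at once if the spray can is shifted more than 25 mm or tipped (distance of spray from where it was at the start of the episode above 0.025 m or angle between spray's own z axis and vertical above 0.35 rad).
It fails at once if the tin is shifted more than 25 mm or tipped (distance of tin from where it was at the start of the episode above 0.025 m or angle between tin's own z axis and vertical above 0.35 rad).
It fails at once if the chipping hammer is shifted more than 25 mm (distance of hammer from where it was at the start of the episode above 0.025 m).
It also fails if it takes over 72 s, if anything falls off the work surface, if the arm or the gripper's body presses on something with over 40 N, if the wrist force passes 120 N, or if a joint passes its speed limit or range.

### The arm

A 6-joint arm with a two-finger parallel gripper is mounted at the origin on the work surface. World frame = base frame: x ahead of the robot, y to its left, z up, the work surface at z = 0. Lengths are in mm, angles in rad, forces in N, time in s.
With the tool pointing down it reaches from about 275 to 850 mm from the base axis. Payload 19 kg.
Tool frame: the origin (TCP) lies midway between the tips of the shut fingers; the grasp point (between the pads) lies 19 mm behind it (grip_point_offset is the distance from the TCP to the grasp point, in mm); z points along the fingers, y is the line along which they close (so a half turn about z gives the same grasp; the last joint's range is limited). The gripper opens to 85 mm and grips with 20 to 120 N. Pads are 22 mm wide; open, the fingers measure 114 mm over their backs; the gripper's body (76 mm by 85 mm) begins 54 mm behind the grasp point. The pads swing forward as they close: fully open they stand 13 mm farther back than shut.
Start: joints at [-1.274, 0.15, 1.437, -0, 1.554, -0.134], TCP at [240.09, -522.443, 231.267] pointing down, gripper open.
Joint ranges: [-2.8, 2.8], [-0.68, 2.1], [0.12, 2.68], [-1.39, 4.53], [0.16, 2.79], [-2.81, 2.81]. Speed limits (rad/s): [1.89, 1.89, 2.22, 3.01, 3.01, 3.01].

### API

Orientations are given as a rotation vector (axis times angle).
In Python, from workcell import observe, capture, get_calibration, hand_in, grip_point_offset gives the robot as it stands.
- The arm moves only by the tool apply_moves, never from a script. Its argument "series" is a list of rows, each a list of 3 entries, a list of its own where there are three numbers: the shift along the world's x, y, z each as a share of 500 mm, from -1 to 1, then the turn, a rotation vector about the world's x, y, z each as a share of 60 degrees, from -1 to 1, then the opening, from -1 (shut) to 1 (fully open), so that 0 is half open. A call has exactly 10 rows; each row shifts and turns the commanded pose from where the row before left it; what a row does not reach is not made up. A row lasts 1/12 s, in which the tool goes at most 41.7 mm and 7.16 degrees, less where a joint would pass 70% of its speed; a pose out of reach is approached as far as the arm can. A call with a number of a shift or a turn outside -1 to 1 is refused whole. A call with a gripper value outside its range is refused whole. The fingers move at their own pace and stop on an object; "squeeze" is the grip in N (left out, the last holds). Time passes only in rows, so rows that do not move let the fingers close, or fill a call up. It gives the time, the measured TCP pose, the force, the opening and the grip force at its end, in the units of the state.
- observe(): the state, without advancing time (a new reading comes with each control period).
- capture(name): name is "side" or "top"; returns (picture, depth): 384x512x3 uint8, red, green, blue; 384x512 float32, mm along the optical axis (not along the pixel's ray), 0 where there is no reading.
- get_calibration(name): a dict with "camera_matrix" (3x3 intrinsics, pixels), "rvec" (rotation vector, rad) and "tvec" (3), from world to camera coordinates, as OpenCV has them. Camera axes: x right, y down, z forward; pixel columns grow to the right and rows downward; lengths in mm; the calibration is good to about 2 mm. A picture is of the moment at which its call begins. get_calibration takes no time and is no camera call.
- hand_in(): hands the job in; it is judged then, once.
The state is a dict: "t": time; "joint_pos": joint angles; "qvel": joint speeds; "joint_efforts": joint torques, N m; "tool_pos": TCP position; "orientation": TCP orientation; "ft_force": force on the tool from outside, world axes, zero at the start; "ft_torque": the same for the moment, N m; "grip_width": finger opening in mm; "grasp_force": force on a finger pad.
Only numpy, scipy, OpenCV 4.12 (cv2) and the standard library are available. Lean on these libraries where they do the work, as an engineer would, in place of code of your own. Each camera call takes 0.05 s, during which the arm holds its last target. There are 200 camera calls.

## Working session

There is one attempt and no reset: what is moved stays moved. The work goes in short steps, Python scripts to look and compute and a tool call to move; the robot and the scene stay as the last step left them, time stands still between calls to the robot, and variables do not carry over. Pictures are saved under pics/ and viewed, at most 10 in all, crops included, and the job is handed in when it is done.

Besides the shell and the picture viewer there is one more tool, called after ">>>" as a command line: name --argument value ..., lists and objects as JSON in quotes. apply_moves: Moves the arm, as the interface text tells. Its arguments: {"type":"object","properties":{"series":{"type":"array","items":{"type":"array"}},"squeeze":{"type":"number"}},"required":["series"]}

```bash
mkdir -p pics; cat > h.py <<'E'
import numpy as np, cv2
from workcell import *
def cal(n):
    c=get_calibration(n);R,_=cv2.Rodrigues(np.array(c['rvec'],float).reshape(3));return np.array(c['camera_matrix']),R,np.array(c['tvec'],float).reshape(3)
def cloud(n,d):
    K,R,t=cal(n);v,u=np.mgrid[0:d.shape[0],0:d.shape[1]]
    p=np.stack([(u-K[0,2])/K[0,0]*d,(v-K[1,2])/K[1,1]*d,d],-1)
    return (p-t)@R
def proj(n,P):
    K,R,t=cal(n);q=(np.atleast_2d(P)@R.T+t)@K.T;return q[:,:2]/q[:,2:]
def snap(n,f):
    im,d=capture(n);np.savez(f'pics/{f}.npz',im=im,d=d);cv2.imwrite(f'pics/{f}.png',im[...,::-1]);return im,d
E
python3 - <<'E'
from h import *
for n in('top','side'):
    snap(n,n+'0')
    K,R,t=cal(n);print(n,K[0,0],(-R.T@t).round(),R[2].round(3))
a,b=[cv2.imread(f'pics/{n}0.png') for n in('top','side')]
print(observe(),grip_point_offset)
E
```

```text
top 347.73867798095426 [ 440.   35. 1077.] [ 0.093  0.022 -0.995]
side 415.5883939794712 [343. 791. 733.] [ 0.166 -0.749 -0.642]
{'t': 0.1, 'joint_pos': array([-1.27401004e+00,  1.50909396e-01,  1.43794032e+00,  3.48252566e-06,
        1.55377038e+00, -1.34008296e-01]), 'qvel': array([-0.00018382, -0.00066773, -0.00115144,  0.00023019,  0.00144982,
       -0.00118934]), 'joint_efforts': array([ 3.14860081e-03, -7.14374185e+01, -5.71799827e+01, -2.08576703e-04,
        7.02599325e-03,  2.53977430e-05]), 'tool_pos': array([ 240.03340089, -522.27423497,  230.76424114]), 'orientation': array([-3.06799471e+00, -6.71251030e-01,  1.25715695e-04]), 'ft_force': array([-1.12970258, -0.04997483, -0.22284242]), 'ft_torque': array([-0.04249744,  0.04544285, -0.01980408]), 'grasp_force': 0.0, 'grip_width': 85.29927462666022} 18.700000000000003
```

View pics/top0.png

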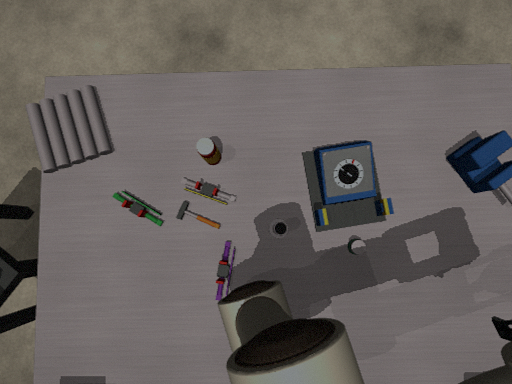

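View pics/side0.png

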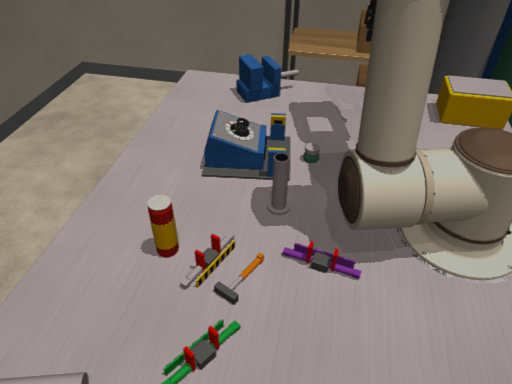

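Top view: console at (348,175), with the posts at (321,215) and (387,206). The tube is at (280,228), spray can (207,150), hammer (198,213) and tin (357,245). There are three guard candidates: (210,189) with the yellow/black plate and red lugs, green (138,207) and purple (226,270). The striped one at (210,189) fits the description, and I'll confirm it in a crop.

```bash
python3 - <<'E'
from h import *
z=np.load('pics/top0.npz');im,d=z['im'],z['d'];P=cloud('top',d)
a=cv2.resize(im[165:215,165:255],None,fx=4.4,fy=4.4,interpolation=cv2.INTER_CUBIC)
b=cv2.resize(im[135:235,300:400],None,fx=5.5,fy=5.5,interpolation=cv2.INTER_CUBIC)
c=np.zeros((550,950,3),np.uint8);c[:a.shape[0],:a.shape[1]]=a;c[:,400:]=b
c=c[:, :]
zs=np.load('pics/side0.npz');s=zs['im'][225:300,170:270];s=cv2.resize(s,None,fx=4,fy=4,interpolation=cv2.INTER_CUBIC);c[240:540,:400]=s
cv2.imwrite('pics/crop0.png',cv2.resize(c,(800,463))[...,::-1])
hsv=cv2.cvtColor(im,cv2.COLOR_RGB2HSV)
def show(name,m):
    n,l,st,ce=cv2.connectedComponentsWithStats(m.astype(np.uint8))
    for i in range(1,n):
        if st[i,4]>=8:
            q=P[(l==i)&(d>0)];print(name,ce[i].round(1),st[i,4],np.median(q,0).round(1),np.percentile(q[:,2],[5,95]).round())
H,S,V=hsv[...,0],hsv[...,1],hsv[...,2]
roi=np.zeros(H.shape,bool);roi[120:260,100:420]=1
show('yellow',roi&(H>20)&(H<35)&(S>130)&(V>90))
show('red',roi&((H<8)|(H>172))&(S>150)&(V>70))
show('blue',roi&(H>100)&(H<120)&(S>130)&(V>50))
# tall/object height comps
show('h>15',roi&(P[...,2]>12)&(d>0))
E
```

```text
yellow [205.  195.7] 56 [545.6 225.2  24.7] [18. 28.]
yellow [385.8 206.3] 52 [ 498.  -298.3   92.3] [90. 96.]
yellow [325.1 216.4] 55 [ 473.4 -127.5   93.4] [90. 96.]
red [196.6 184.8] 17 [573.8 241.5  61. ] [58. 65.]
red [214.4 190.9] 18 [554.6 190.2  62.4] [60. 64.]
red [124. 203.] 19 [524.6 457.5  62.5] [59. 65.]
red [139.6 212.9] 21 [494.2 409.5  61.7] [58. 65.]
blue [346.1 179.5] 615 [ 540.9 -191.3   71.3] [ 66. 115.]
blue [389.8 205.7] 47 [ 497.8 -309.9   92.3] [90. 96.]
blue [381.7 207. ] 13 [ 497.3 -296.8   64.8] [61. 68.]
blue [320.4 216.8] 61 [ 470.9 -114.    91.9] [84. 96.]
h>15 [104.  139.6] 282 [720.3 536.   35.5] [19. 43.]
h>15 [208.6 150.6] 459 [659.8 194.7 148.8] [ 37. 154.]
h>15 [345.5 171.8] 3282 [ 598.1 -189.4   91.3] [ 52. 116.]
h>15 [207.6 190.2] 467 [559.5 216.5  23.8] [16. 61.]
h>15 [137.7 207.5] 504 [514.5 431.1  24.3] [16. 61.]
h>15 [384.1 206.5] 269 [ 497.9 -297.7   89.1] [22. 95.]
h>15 [194.8 215.3] 263 [484.7 268.4  20. ] [14. 26.]
h>15 [321.2 216.9] 197 [ 470.9 -116.2   91.5] [23. 96.]
h>15 [280.2 227.7] 169 [442.3   2.2 161.2] [151. 163.]
h>15 [356.7 246.3] 224 [ 385.1 -224.8   44.6] [16. 48.]
h>15 [226.5 250.3] 101 [379.2 161.3  19.4] [15. 23.]
h>15 [233.1 254.2] 19 [367.5 140.2  25.7] [23. 28.]
```

View pics/crop0.png

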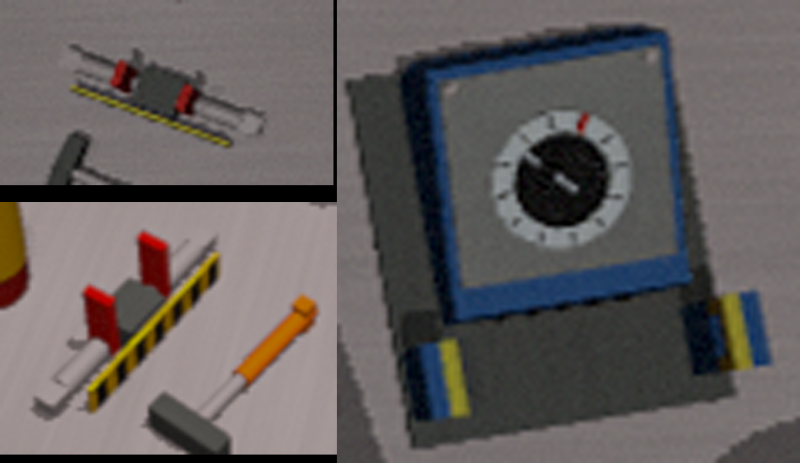

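The crop confirms the guard: striped plate facing the robot, red lugs, grey tongues. The mark sits at the top of the ring, and the pointer is at upper left on the dial. Next I'll get the poses and angles.

```bash
cat >> h.py <<'E'
def ray(n,uv,p0,nrm):
    K,R,t=cal(n);c=-R.T@t;r=R.T@np.linalg.solve(K,[uv[0],uv[1],1.]);return c+r*(((np.array(p0)-c)@nrm)/(r@nrm))
E
python3 - <<'E'
from h import *
mids={}
for n in('top','side'):
    z=np.load(f'pics/{n}0.npz');im,d=z['im'],z['d'];P=cloud(n,d)
    m=(P[...,2]>87)&(P[...,2]<98)&(d>0)
    cs=[]
    for c0 in((472,-116),(498,-305)):
        q=P[m&(np.hypot(P[...,0]-c0[0],P[...,1]-c0[1])<42)]
        r=cv2.minAreaRect(q[:,:2].astype(np.float32));print(n,len(q),np.round(r[0],1),np.round(r[1],1),round(r[2],1),q.mean(0).round(1));cs.append(r[0])
    L,Rr=np.array(cs);y=(L-Rr)/np.linalg.norm(L-Rr);x=np.array([y[1],-y[0]]);o=(L+Rr)/2+85*x
    print('sep',np.linalg.norm(L-Rr).round(1),'yaw',np.degrees(np.arctan2(-y[0],y[1])).round(2),'origin',o.round(1))
    X=np.r_[x,0];Y=np.r_[y,0];O=np.r_[o,0];Z=np.array([0,0,1.]);N=-.342*X+.94*Z;U=.94*X+.342*Z
    A=O+25*X+87.5*Z
    # knob top pts: height above panel 30..40 
    rel=P-A;hh=rel@N;mk=(abs(hh-36)<4)&(np.linalg.norm(rel-hh[...,None]*N,axis=-1)<25)&(d>0)
    q=rel[mk];print('knobtop off (slope,y)',(q@U).mean().round(1),(q@Y).mean().round(1),len(q),hh[mk].mean().round(1))
    # panel plane rectification on ring plane (h=6), 6 px/mm... 
    S=5;g=np.arange(-50,50,1/S);uu,yy=np.meshgrid(g[::-1],g[::-1],indexing='ij')
    uv=proj(n,(A+6*N+uu[...,None]*U+yy[...,None]*Y).reshape(-1,3)).reshape(uu.shape+(2,)).astype(np.float32)
    w=cv2.remap(im,uv,None,cv2.INTER_LINEAR)
    cv2.circle(w,(250,250),150,(0,255,0),1)
    mids[n]=w
    h=cv2.cvtColor(w,cv2.COLOR_RGB2HSV);rr=np.hypot(uu,yy)
    ang=np.arctan2(-yy,uu)
    red=((h[...,0]<8)|(h[...,0]>172))&(h[...,1]>120)&(rr<50)
    ptr=(h[...,2]>110)&(rr>21)&(rr<27)
    print('mark',ang[red].mean().round(3),rr[red].min(),rr[red].max(),'ptr',ang[ptr].mean().round(3),ang[ptr].std().round(3),ptr.sum())
cv2.imwrite('pics/dial.png',cv2.resize(np.hstack([mids['top'],mids['side']]),(800,400))[...,::-1])
E
```

```text
top 135 [ 472.4 -121.7] [46.  22.3] 9.4 [ 472.3 -121.4   92.8]
top 141 [ 498.4 -305.4] [45.4 24.1] 4.4 [ 498.7 -304.9   92.5]
sep 185.5 yaw 8.05 origin [ 569.6 -201.7]
knobtop off (slope,y) 1.1 0.4 124 36.8
mark 0.256 10.98362417419751 42.49235225308295 ptr -0.813 0.006 5
side 100 [ 471.  -122.2] [46.  25.4] 10.4 [ 471.4 -121.2   91.7]
side 83 [ 498.5 -308.4] [42.4 30.1] 10.0 [ 497.5 -304.7   91.5]
sep 188.2 yaw 8.39 origin [ 568.8 -202.9]
knobtop off (slope,y) -0.3 3.2 80 35.9
mark 0.383 29.97131962393463 41.994761578083526 ptr -0.67 0.008 30
```

View pics/dial.png

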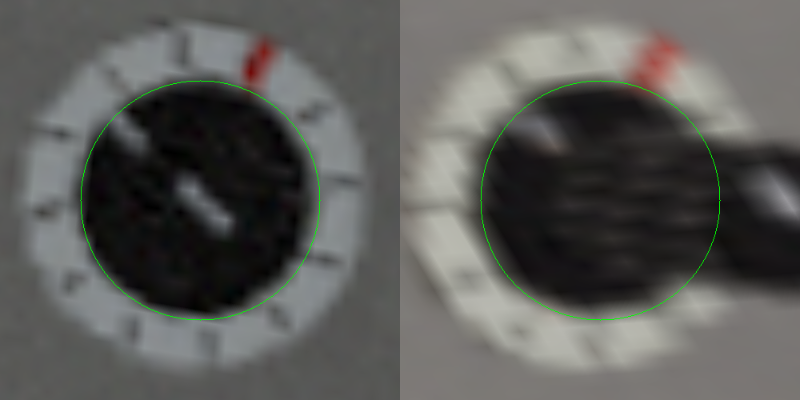

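The ring and dial centre agree with the pose from the posts to about 1 mm in the top view. Pointer is at about -0.80 and mark at about 0.44, so the turn is about 1.24 rad clockwise. Next I'll plan the approach.

```bash
cat >> h.py <<'E'
from scipy.spatial.transform import Rotation as Ro
yaw=np.radians(8.1);O=np.array([569.5,-201.2,0]);X=np.array([np.cos(yaw),np.sin(yaw),0]);Y=np.array([-np.sin(yaw),np.cos(yaw),0]);Z=np.array([0,0,1.])
N=-.342*X+.94*Z;N/=np.linalg.norm(N);A=O+25*X+87.5*Z
def need(pos,R):
    s=observe();dp=np.array(pos)-s['tool_pos'];dr=(Ro.from_matrix(R)*Ro.from_rotvec(s['orientation']).inv()).as_rotvec()
    print('t',round(s['t'],2),'shift mm',dp.round(1),'share',(dp/500).round(4),'| turn deg',np.degrees(dr).round(2),'share',(np.degrees(dr)/60).round(4))
def tool(z,ydir):
    z=z/np.linalg.norm(z);y=ydir-z*(z@ydir);y/=np.linalg.norm(y);return np.c_[np.cross(y,z),y,z]
def yd(deg): return np.array([np.cos(np.radians(deg)),np.sin(np.radians(deg)),0])
E
python3 - <<'E'
from h import *
print((A+7*N).round(1),N.round(4))
need(A+90*N,tool(-N,yd(-50)))
E
```

```text
[ 591.9 -198.    94.1] [-0.3385 -0.0482  0.9397]
t 0.1 shift mm [323.8 320.3 -58.7] share [ 0.6475  0.6405 -0.1174] | turn deg [  0.38 -20.06  13.59] share [ 0.0063 -0.3343  0.2265]
```

>>> apply_moves --series '[[[0.0486,0.048,0],[0,-0.025,0.017],1],[[0.0486,0.048,0],[0,-0.025,0.017],1],[[0.0486,0.048,0],[0,-0.025,0.017],1],[[0.0486,0.048,0],[0,-0.025,0.017],1],[[0.0486,0.048,0],[0,-0.025,0.017],1],[[0.0486,0.048,0],[0,-0.025,0.017],1],[[0.0486,0.048,0],[0,-0.025,0.017],1],[[0.0486,0.048,-0.02],[0,-0.025,0.017],1],[[0.0486,0.048,-0.02],[0,-0.025,0.017],1],[[0.0486,0.048,-0.02],[0,-0.025,0.017],1]]' --squeeze 40

```text
t: 0.93
tool_pos: [484.0, -281.0, 200.9]
orientation: [2.919, 0.92, 0.395]
ft_force: [-0.2, -0.7, 0.0]
grip_width: 85.5
grasp_force: 0.0
```

>>> apply_moves --series '[[[0.05,0.05,-0.015],[0,-0.025,0.017],1],[[0.05,0.05,-0.015],[0,-0.025,0.017],1],[[0.03,0.03,-0.01],[0,-0.025,0.017],1],[[0.02,0.02,-0.01],[0,-0.01,0.005],1],[[0,0,0],[0,0,0],1],[[0,0,0],[0,0,0],1],[[0,0,0],[0,0,0],1],[[0,0,0],[0,0,0],1],[[0,0,0],[0,0,0],1],[[0,0,0],[0,0,0],1]]'

```text
t: 1.77
tool_pos: [557.8, -208.2, 176.5]
orientation: [2.854, 0.992, 0.522]
ft_force: [-0.0, -0.5, -0.4]
grip_width: 85.2
grasp_force: 0.0
```

```bash
python3 - <<'E'
from h import *
need(A+8*N,tool(-N,yd(-50)));need(A+60*N,tool(-N,yd(-50)));print(observe()['joint_pos'])
E
```

```text
t 1.77 shift mm [ 33.7  10.1 -81.5] share [ 0.0675  0.0202 -0.163 ] | turn deg [0.43 0.11 0.17] share [0.0072 0.0019 0.0029]
t 1.77 shift mm [ 16.1   7.6 -32.6] share [ 0.0323  0.0152 -0.0653] | turn deg [0.43 0.11 0.17] share [0.0072 0.0019 0.0029]
[-0.61274885  0.03099205  1.71920939  0.25448921  1.13837978  0.21144137]
```

>>> apply_moves --series '[[[0.016,0.0076,-0.033],[0.007,0.002,0.003],1],[[0.016,0.0076,-0.033],[0,0,0],1],[[0.007,0.001,-0.0195],[0,0,0],1],[[0.007,0.001,-0.0195],[0,0,0],1],[[0.007,0.001,-0.0195],[0,0,0],1],[[0.007,0.001,-0.0195],[0,0,0],1],[[0.0072,0.001,-0.0198],[0,0,0],1],[[0,0,0],[0,0,0],1],[[0,0,0],[0,0,0],0.5],[[0,0,0],[0,0,0],0.3]]'

```text
t: 2.6
tool_pos: [591.8, -197.5, 94.8]
orientation: [2.86, 0.999, 0.524]
ft_force: [-0.4, -0.4, 0.7]
grip_width: 63.7
grasp_force: 0.0
```

>>> apply_moves --series '[[[0,0,0],[0,0,0],0.1],[[0,0,0],[0,0,0],0],[[0,0,0],[0,0,0],-0.1],[[0,0,0],[0,0,0],-0.2],[[0,0,0],[0,0,0],-0.5],[[0,0,0],[0,0,0],-1],[[0,0,0],[0,0,0],-1],[[0,0,0],[0,0,0],-1],[[0,0,0],[0,0,0],-1],[[0,0,0],[0,0,0],-1]]'

```text
t: 3.43
tool_pos: [592.1, -198.0, 95.3]
orientation: [2.859, 0.998, 0.525]
ft_force: [-0.8, -4.3, 5.1]
grip_width: 34.6
grasp_force: 39.2
```

```bash
python3 - <<'E'
from h import *
need(A+8*N,tool(-N,yd(-50)));s=observe();print(s['ft_force'],s['ft_torque'],s['grip_width'],s['grasp_force'])
R=Ro.from_rotvec(s['orientation']).as_matrix();print((R.T@s['ft_force']).round(2),R[:,2],N)
E
```

```text
t 3.43 shift mm [-0.5 -0.1 -0.3] share [-0.0011 -0.0001 -0.0006] | turn deg [ 0.07  0.08 -0.04] share [ 0.0012  0.0013 -0.0007]
[-0.83529882 -4.29135922  5.14796962] [-0.56651517  0.06465858 -0.17525576] 34.5813785122524 39.24882173538208
[-1.73  3.78 -5.32] [ 0.33974546  0.04722513 -0.93933105] [-0.33849265 -0.04817464  0.93973503]
```

>>> apply_moves --series '[[[0,0,0],[0.0334,0.0048,-0.0927],-1],[[0,0,0],[0.0334,0.0048,-0.0927],-1],[[0,0,0],[0.0334,0.0048,-0.0927],-1],[[0,0,0],[0.0334,0.0048,-0.0927],-1],[[0,0,0],[0.0334,0.0048,-0.0927],-1],[[0,0,0],[0.0334,0.0048,-0.0927],-1],[[0,0,0],[0.0334,0.0048,-0.0927],-1],[[0,0,0],[0.0334,0.0048,-0.0927],-1],[[0,0,0],[0.0334,0.0048,-0.0927],-1],[[0,0,0],[0.0334,0.0048,-0.0927],-1]]'

```text
t: 4.27
tool_pos: [592.4, -199.9, 95.4]
orientation: [-2.942, 0.546, -0.505]
ft_force: [2.7, -21.5, -2.0]
grip_width: 34.8
grasp_force: 39.9
```

>>> apply_moves --series '[[[0,0,0],[0.0334,0.0048,-0.0927],-1],[[0,0,0],[0.0334,0.0048,-0.0927],-1],[[0,0,0],[0,0,0],-1],[[0,0,0],[0,0,0],-1],[[0,0,0],[0,0,0],-1],[[0,0,0],[0,0,0],-1],[[0,0,0],[0,0,0],-1],[[0,0,0],[0,0,0],-1],[[0,0,0],[0,0,0],-1],[[0,0,0],[0,0,0],-1]]'

```text
t: 5.1
tool_pos: [592.2, -200.3, 95.4]
orientation: [-2.844, 0.832, -0.481]
ft_force: [1.9, -23.1, -1.7]
grip_width: 34.5
grasp_force: 39.9
```

```bash
cat >> h.py <<'E'
def dial(f):
    ws=[]
    U=.94*X+.342*Z
    for n in('top','side'):
        im,d=snap(n,f+n);g=np.arange(-50,50,.2);uu,yy=np.meshgrid(g[::-1],g[::-1],indexing='ij')
        uv=proj(n,(A+6*N+uu[...,None]*U+yy[...,None]*Y).reshape(-1,3)).reshape(uu.shape+(2,)).astype(np.float32)
        ws.append(cv2.resize(cv2.remap(im,uv,None,cv2.INTER_LINEAR),(400,400)))
    cv2.imwrite(f'pics/{f}.png',np.hstack(ws)[...,::-1])
E
python3 - <<'E'
from h import *
dial('d1');need(A+8*N,tool(-N,yd(-50)));s=observe();print(s['ft_force'],s['ft_torque'],s['joint_pos'])
E
```

```text
t 5.2 shift mm [-0.7  2.3 -0.3] share [-0.0013  0.0045 -0.0006] | turn deg [-23.88  -3.14  66.76] share [-0.398  -0.0524  1.1126]
[  0.64464268 -22.21773465  -2.54203458] [-3.66124293  0.11218778 -1.34412724] [-0.56421738  0.15860798  1.75436526  0.26842443  0.9710892   1.45206853]
```

View pics/d1.png

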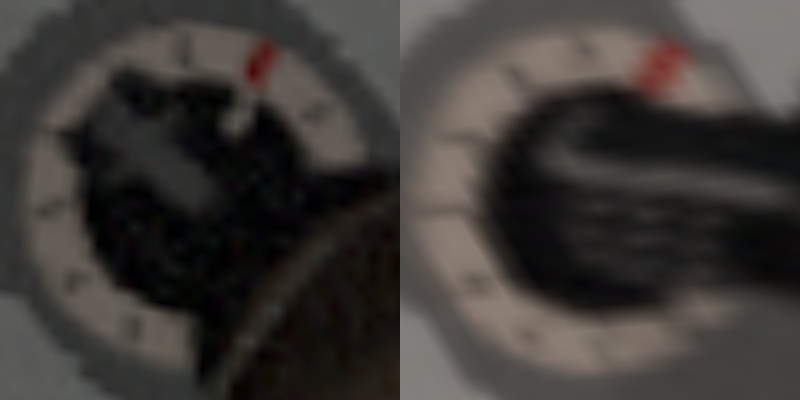

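The top view shows the pointer at (240,110), directly below the red mark at (261,60), aligned within about 2° of the centre (197,200). I'll relieve the side load, then pull.

>>> apply_moves --series '[[[0,-0.002,0],[0,0,0],-1],[[0,-0.002,0],[0,0,0],-1],[[0,0,0],[0,0,0],-1],[[-0.001,-0.0001,0.0029],[0,0,0],-1],[[-0.001,-0.0001,0.0029],[0,0,0],-1],[[-0.001,-0.0002,0.0029],[0,0,0],-1],[[-0.001,-0.0001,0.0029],[0,0,0],-1],[[-0.001,-0.0001,0.0029],[0,0,0],-1],[[-0.001,-0.0002,0.0029],[0,0,0],-1],[[-0.001,-0.0001,0.0029],[0,0,0],-1]]' --squeeze 50

```text
t: 6.03
tool_pos: [588.6, -201.0, 105.0]
orientation: [-2.842, 0.83, -0.478]
ft_force: [11.5, -10.6, -17.8]
grip_width: 34.9
grasp_force: 51.8
```

>>> apply_moves --series '[[[-0.001,-0.0002,0.0029],[0,0,0],-1],[[0,0,0],[0,0,0],-1],[[0,0,0],[0,0,0],-1],[[0,0,0],[0,0,0],-1],[[0,0,0],[0,0,0],-1],[[0,0,0],[0,0,0],-1],[[0,0,0],[0,0,0],-1],[[0,0,0],[0,0,0],-1],[[0,0,0],[0,0,0],-1],[[0,0,0],[0,0,0],-1]]'

```text
t: 6.87
tool_pos: [588.3, -200.9, 105.1]
orientation: [-2.842, 0.831, -0.477]
ft_force: [21.6, -12.9, -23.4]
grip_width: 34.7
grasp_force: 56.1
```

```bash
python3 - <<'E'
from h import *
s=observe();print(s['ft_force'],s['ft_torque'],'out',(s['tool_pos']-A)@N)
E
```

```text
[ 21.60751171 -12.85414824 -23.35406168] [-2.15487191 -1.93565788 -0.87225376] out 18.700658394750814
```

>>> apply_moves --series '[[[0.0005,-0.001,-0.0013],[0,0,0],-1],[[0.0005,-0.0008,-0.0013],[0,0,0],-1],[[0,0,0],[0,0,0],-1],[[0,0,0],[0,0,0],0],[[0,0,0],[0,0,0],0.4],[[0,0,0],[0,0,0],0.7],[[0,0,0],[0,0,0],1],[[0,0,0],[0,0,0],1],[[0,0,0],[0,0,0],1],[[0,0,0],[0,0,0],1]]'

```text
t: 7.7
tool_pos: [588.2, -200.8, 104.7]
orientation: [-2.841, 0.829, -0.475]
ft_force: [0.4, -0.3, 0.1]
grip_width: 85.6
grasp_force: 0.0
```

>>> apply_moves --series '[[[-0.007,-0.001,0.019],[0,0,0],1],[[-0.014,-0.002,0.038],[0,0,0],1],[[-0.021,-0.003,0.058],[0,0,0],1],[[-0.021,-0.003,0.058],[0,0,0],1],[[-0.02,0.03,0.05],[0,0.02,0],1],[[-0.02,0.06,0.04],[0,0.04,0],1],[[-0.01,0.07,0],[0,0.06,0],1],[[0,0.08,0],[0,0.06,0],1],[[0,0.08,0],[0,0.06,0],1],[[0,0.08,0],[0,0.06,0],1]]'

```text
t: 8.53
tool_pos: [531.0, -3.8, 237.8]
orientation: [-2.96, 0.878, -0.024]
ft_force: [1.2, -1.0, -0.7]
grip_width: 85.5
grasp_force: 0.0
```

```bash
python3 - <<'E'
from h import *
dial('d2')
z=np.load('pics/d2top.npz');im,d=z['im'],z['d'];P=cloud('top',d)
rel=P-A;hh=rel@N;m=(hh>30)&(hh<55)&(np.linalg.norm(rel-hh[...,None]*N,axis=-1)<16)&(d>0)
U=.94*X+.342*Z
print('knob height',np.median(hh[m]),m.sum(),(rel[m]@U).mean(),(rel[m]@Y).mean())
# guard: lugs
h=cv2.cvtColor(im,cv2.COLOR_RGB2HSV);r=((h[...,0]<8)|(h[...,0]>172))&(h[...,1]>150)&(h[...,2]>70)
r[:165]=0;r[200:]=0;r[:,:180]=0;r[:,240:]=0
n,l,st,ce=cv2.connectedComponentsWithStats(r.astype(np.uint8));pts=[]
for i in range(1,n):
    if st[i,4]>5: p=ray('top',ce[i],[0,0,60],Z);print(ce[i],st[i,4],p.round(1));pts.append(p)
z=np.load('pics/side0.npz');im,d=z['im'],z['d'];P=cloud('side',d)
h=cv2.cvtColor(im,cv2.COLOR_RGB2HSV);r=((h[...,0]<8)|(h[...,0]>172))&(h[...,1]>150)&(d>0)&(abs(P[...,2]-60)<5)
n,l,st,ce=cv2.connectedComponentsWithStats(r.astype(np.uint8))
for i in range(1,n):
    if st[i,4]>5: print('side',ce[i],st[i,4],P[l==i].mean(0).round(1))
need([564,216,240],tool(-Z,yd(-20.5-90)));print(observe()['joint_pos'])
E
```

```text
knob height nan 0 nan nan
[196.625 184.625] 16 [574.9 242.2  60. ]
[214.36842105 190.73684211] 19 [555.6 189.6  60. ]
side [214.90625 236.84375] 32 [554.2 189.9  59.4]
side [310.44117647 244.76470588] 34 [345.8 167.2  59.5]
side [335.68571429 252.6       ] 35 [291.1 177.4  59.2]
side [199.08333333 253.        ] 36 [574.  241.9  59.1]
side [212.82692308 330.69230769] 52 [493.9 410.3  59.5]
side [188.43103448 351.89655172] 58 [523.4 457.9  59.4]
t 8.63 shift mm [ 32.2 216.3   3. ] share [0.0643 0.4325 0.0061] | turn deg [-3.03  1.35 12.18] share [-0.0505  0.0226  0.203 ]
[-0.17876182  0.03937485  1.54826329  0.05433906  1.53427066  1.96099411]
  return _methods._mean(a, axis=axis, dtype=dtype,
  ret = ret.dtype.type(ret / rcount)
<stdin>:6: RuntimeWarning: Mean of empty slice.
```

View pics/d2.png

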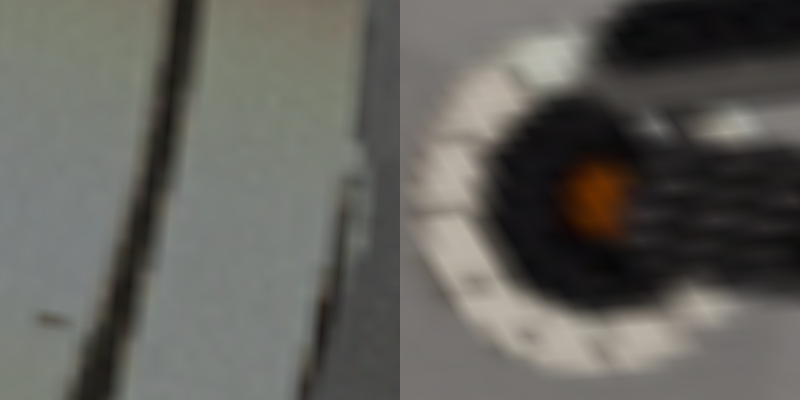

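The orange shaft is visible beneath the knob, so it is out and locked. Moving on to the guard: lug tops agree between views to 1 mm, with centre (564.5, 216) and yaw -20.5°.

>>> apply_moves --series '[[[0.01,0.07,0],[-0.01,0.004,0.04],1],[[0.01,0.07,0],[-0.01,0.004,0.04],1],[[0.01,0.07,0],[-0.01,0.004,0.04],1],[[0.01,0.07,0],[-0.01,0.004,0.04],1],[[0.01,0.07,0],[-0.01,0.004,0.04],1],[[0.01,0.06,0],[0,0,0],1],[[0.006,0.022,0.004],[0,0,0],1],[[0,0,0],[0,0,0],1],[[0,0,0],[0,0,0],1],[[0,0,0],[0,0,0],1]]'

```text
t: 9.47
tool_pos: [564.7, 209.4, 238.5]
orientation: [-3.088, 0.573, -0.009]
ft_force: [0.1, -0.4, -0.0]
grip_width: 85.5
grasp_force: 0.0
```

```bash
python3 - <<'E'
from h import *
dial('d3')
need([564.5,216,110],tool(-Z,yd(-20.5-90)));need([564.5,216,26],tool(-Z,yd(-20.5-90)));print(observe()['joint_pos'])
E
```

```text
t 9.57 shift mm [  -0.2    6.7 -128.5] share [-0.0004  0.0134 -0.257 ] | turn deg [-0.01  0.32  0.56] share [-0.0002  0.0054  0.0094]
t 9.57 shift mm [-2.000e-01  6.700e+00 -2.125e+02] share [-4.00e-04  1.34e-02 -4.25e-01] | turn deg [-0.01  0.32  0.56] share [-0.0002  0.0054  0.0094]
[ 2.27697294e-01  2.01629483e-01  1.36322986e+00 -1.11939445e-03
  1.57118088e+00  2.16609685e+00]
```

View pics/d3.png

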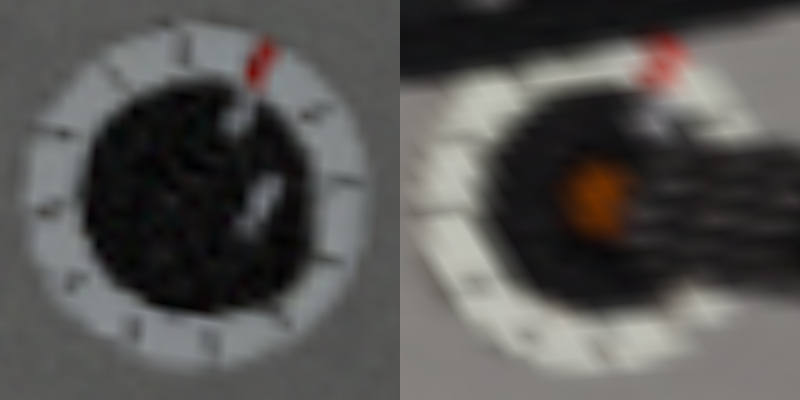

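Top view: pointer (240,110) sits under the red mark (261,60), and the knob is out. Descending on the guard.

>>> apply_moves --series '[[[0,0.0067,-0.05],[0,0.005,0.009],1],[[0,0.0067,-0.07],[0,0,0],1],[[0,0,-0.07],[0,0,0],1],[[0,0,-0.067],[0,0,0],1],[[0,0,-0.05],[0,0,0],1],[[0,0,-0.05],[0,0,0],1],[[0,0,-0.04],[0,0,0],1],[[0,0,-0.03],[0,0,0],1],[[0,0,0],[0,0,0],1],[[0,0,0],[0,0,0],1]]' --squeeze 50

```text
t: 10.4
tool_pos: [564.6, 216.6, 24.7]
orientation: [3.091, -0.559, -0.001]
ft_force: [-0.2, -0.5, 1.1]
grip_width: 85.3
grasp_force: 0.0
```

```bash
python3 - <<'E'
from h import *
need([564.5,216,25],tool(-Z,yd(-20.5-90)))
E
```

```text
t 10.4 shift mm [-0.1 -0.6  0.3] share [-0.0002 -0.0011  0.0005] | turn deg [-0.   -0.05 -0.01] share [-0.     -0.0008 -0.0002]
```

>>> apply_moves --series '[[[0,0,0],[0,0,0],0.5],[[0,0,0],[0,0,0],0.4],[[0,0,0],[0,0,0],0.3],[[0,0,0],[0,0,0],0.2],[[0,0,0],[0,0,0],0],[[0,0,0],[0,0,0],-0.3],[[0,0,0],[0,0,0],-1],[[0,0,0],[0,0,0],-1],[[0,0,0],[0,0,0],-1],[[0,0,0],[0,0,0],-1]]' --squeeze 50

```text
t: 11.23
tool_pos: [565.7, 217.3, 27.3]
orientation: [-3.091, 0.557, -0.005]
ft_force: [-5.8, -4.6, 19.4]
grip_width: 44.0
grasp_force: 50.3
```

>>> apply_moves --series '[[[0,0,0.01],[0,0,0],-1],[[0,0,0.02],[0,0,0],-1],[[0,0,0.04],[0,0,0],-1],[[0,0,0.06],[0,0,0],-1],[[0,0,0.06],[0,0,0],-1],[[0,0,0.06],[0,0,0],-1],[[0,0,0.06],[0,0,0],-1],[[0,0,0.06],[0,0,0],-1],[[0,0,0.03],[0,0,0],-1],[[0,0,0.01],[0,0,0],-1]]'

```text
t: 12.07
tool_pos: [565.3, 217.7, 233.8]
orientation: [-3.089, 0.557, -0.007]
ft_force: [0.1, -0.6, -2.2]
grip_width: 43.5
grasp_force: 53.0
```

```bash
python3 - <<'E'
from h import *
s=observe();print(s['grip_width'],s['grasp_force'],s['ft_force'],s['ft_torque'])
C=O-85*X
need(np.r_[C[:2],245],tool(-Z,yd(8.1-90)));print(C,s['joint_pos'])
E
```

```text
43.54640340238455 52.99656808376312 [ 0.09394723 -0.56189189 -2.16886842] [ 0.03586637 -0.08290654  0.03670002]
t 12.07 shift mm [ -80.  -430.8   11.2] share [-0.1599 -0.8617  0.0224] | turn deg [-0.16  0.26 28.52] share [-0.0027  0.0043  0.4754]
[ 485.34798909 -213.17660471    0.        ] [2.40230649e-01 2.10433053e-01 1.36207558e+00 3.53987077e-04
 1.56386173e+00 2.16749668e+00]
```

>>> apply_moves --series '[[[-0.005,-0.04,0.002],[0,0,0.02],-1],[[-0.01,-0.06,0.002],[0,0,0.03],-1],[[-0.014,-0.075,0.002],[0,0,0.045],-1],[[-0.014,-0.075,0.002],[0,0,0.045],-1],[[-0.014,-0.075,0.002],[0,0,0.045],-1],[[-0.014,-0.075,0.002],[0,0,0.045],-1],[[-0.014,-0.075,0.002],[0,0,0.045],-1],[[-0.014,-0.075,0.002],[0,0,0.045],-1],[[-0.014,-0.075,0.002],[0,0,0.045],-1],[[-0.014,-0.075,0.002],[0,0,0.045],-1]]'

```text
t: 12.9
tool_pos: [500.1, -134.1, 239.2]
orientation: [-3.139, -0.118, 0.001]
ft_force: [0.6, -0.0, -2.0]
grip_width: 43.6
grasp_force: 53.0
```

>>> apply_moves --series '[[[-0.014,-0.07,0.002],[0,0,0.035],-1],[[-0.014,-0.05,0],[0,0,0.02],-1],[[-0.005,-0.03,0],[0,0,0.01],-1],[[0,-0.012,0],[0,0,0],-1],[[0,0,0],[0,0,0],-1],[[0,0,0],[0,0,0],-1],[[0,0,0],[0,0,0],-1],[[0,0,0],[0,0,0],-1],[[0,0,0],[0,0,0],-1],[[0,0,0],[0,0,0],-1]]'

```text
t: 13.73
tool_pos: [484.9, -213.0, 240.7]
orientation: [-3.133, -0.222, -0.0]
ft_force: [-0.9, 0.5, -2.5]
grip_width: 43.9
grasp_force: 53.0
```

```bash
python3 - <<'E'
from h import *
C=O-85*X
need(np.r_[C[:2],150],tool(-Z,yd(8.1-90)))
for n in('top','side'): snap(n,n+'5')
im=cv2.imread('pics/side5.png')[60:220,180:360];im2=cv2.imread('pics/top5.png')[150:270,290:410]
c=np.hstack([cv2.resize(im,(480,427)),cv2.resize(im2,(320,427))]);cv2.imwrite('pics/v5.png',c)
E
```

```text
t 13.73 shift mm [  0.5  -0.2 -90.7] share [ 0.001  -0.0004 -0.1814] | turn deg [-0.02  0.   -0.02] share [-0.0003  0.     -0.0003]
```

View pics/v5.png

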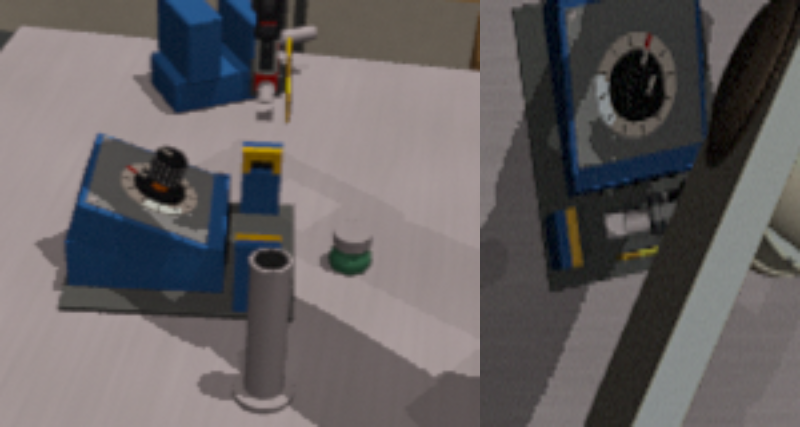

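The guard is held level with stripes outward (toward the robot). I'll compare the left tongue's end face with the right post's inner face in the same view, so calibration error cancels.

```bash
python3 - <<'E'
from h import *
s=observe();T=s['tool_pos']
for n in('side','top'):
    z=np.load(f'pics/{n}5.npz');im,d=z['im'],z['d'];P=cloud(n,d);L=P-O
    c=np.stack([L@X,L@Y,P[...,2]],-1)
    for nm,b in dict(tongueL=((-100,-70),(30,110),(208,235)),postR=((-104,-66),(-96,-70),(45,88)),postR_all=((-115,-55),(-112,-70),(84,100)),postLtop=((-115,-55),(70,115),(84,100))).items():
        m=(d>0)
        for k in range(3): m&=(c[...,k]>b[k][0])&(c[...,k]<b[k][1])
        q=c[m]
        if len(q)>5: print(n,nm,len(q),'med',np.median(q,0).round(1),'p5',np.percentile(q,5,0).round(1),'p95',np.percentile(q,95,0).round(1),'max',q.max(0).round(1))
print('tool in console',(T-O)@X,(T-O)@Y)
z=np.load('pics/side5.npz')['d'];print(z[80:110:2,270:290:2].astype(int))
E
```

```text
side tongueL 79 med [-85.8  66.4 230.6] p5 [-93.3  34.6 223.3] p95 [-78.6  79.1 233.8] max [-78.   80.6 234.8]
side postR 140 med [-84.3 -85.7  64.8] p5 [-101.7  -95.1   48.7] p95 [-68.5 -80.5  85.7] max [-66.  -78.1  87.9]
side postR_all 95 med [-85.7 -89.8  91. ] p5 [-104.9 -107.5   85.1] p95 [-64.8 -82.1  93.9] max [-63.9 -80.8  96.5]
side postLtop 104 med [-84.6  94.8  91.9] p5 [-108.4   81.    86.3] p95 [-65.9 102.5  94.1] max [-63.6 104.6  95.6]
top tongueL 104 med [-84.7  62.4 231.5] p5 [-91.8  43.  227.1] p95 [-77.3  79.  234.5] max [-76.6  80.2 234.8]
top postLtop 137 med [-85.1  92.9  92.9] p5 [-105.4   82.3   89.6] p95 [-64.3 103.3  95.5] max [-62.1 103.8  97.7]
tool in console -85.56302936049077 0.01852942900169016
[[1509 1493 1480 1056 1049 1057 1045 1053 1647 1114]
 [1522 1504 1107 1062 1049 1048 1054 1058 1633 1105]
 [1512 1504 1097 1061 1056 1056 1055 1071 1101 1097]
 [1503 1501 1088 1065 1068 1068 1058 1085 1094 1087]
 [1503 1507 1079 1075 1075 1074 1074 1081 1090 1078]
 [1507 1513 1086 1074 1085 1079 1080 1080 1085 1070]
 [1512 1524    0 1085 1075 1072 1079 1085 1086 1062]
 [1516 1513 1094 1094 1060 1062 1070 1093 1092 1054]
 [1518 1525 1530 1534 1053 1049 1058 1550 1538 1047]
 [1534 1531 1530 1056 1047 1050 1055 1532 1528 1040]
 [1516 1520 1517 1042 1043 1044 1045 1516 1523 1043]
 [1511 1506 1508 1041 1038 1040 1040 1502 1511 1049]
 [1500 1501 1497 1046 1041 1041    0 1497 1498 1048]
 [1487 1481 1486 1482 1483 1480 1488 1488 1484 1489]
 [1478 1476 1474 1475 1478 1473 1474 1469 1477 1477]]
```

In both views the tongue tip is at y ≈ 79–80 and the post face at ≈ 82, so the fit is centred to about 1 mm. The tongue axis is about 14.5 mm below the TCP, so I'll lower to TCP z ≈ 87 in two steps.

>>> apply_moves --series '[[[0.001,-0.001,-0.03],[0,0,0],-1],[[0,-0.001,-0.05],[0,0,0],-1],[[0,0,-0.05],[0,0,0],-1],[[0,0,-0.04],[0,0,0],-1],[[0,0,-0.03],[0,0,0],-1],[[0,0,-0.02],[0,0,0],-1],[[0,0,-0.01],[0,0,0],-1],[[0,0,-0.01],[0,0,0],-1],[[0,0,0],[0,0,0],-1],[[0,0,0],[0,0,0],-1]]'

```text
t: 14.67
tool_pos: [485.5, -214.7, 121.3]
orientation: [3.134, 0.221, 0.001]
ft_force: [0.5, 0.6, -1.6]
grip_width: 43.7
grasp_force: 53.0
```

>>> apply_moves --series '[[[0,0,-0.01],[0,0,0],-1],[[0,0,-0.01],[0,0,0],-1],[[0,0,-0.01],[0,0,0],-1],[[0,0,-0.01],[0,0,0],-1],[[0,0,-0.01],[0,0,0],-1],[[0,0,-0.009],[0,0,0],-1],[[0,0,-0.008],[0,0,0],-1],[[0,0,0],[0,0,0],-1],[[0,0,0],[0,0,0],-1],[[0,0,0],[0,0,0],-1]]'

```text
t: 15.5
tool_pos: [485.3, -214.7, 87.3]
orientation: [-3.134, -0.221, -0.0]
ft_force: [-0.2, -0.1, -1.2]
grip_width: 43.4
grasp_force: 53.0
```

```bash
python3 - <<'E'
from h import *
s=observe();T=s['tool_pos'];print(T,(T-O)@X,(T-O)@Y,s['ft_force'],s['ft_torque'],s['grip_width'])
for n in('side','top'):
    im,d=snap(n,n+'6');P=cloud(n,d);L=P-O;c=np.stack([L@X,L@Y,P[...,2]],-1)
    m=(d>0)&(abs(c[...,0]+85)<9)&(c[...,1]>40)&(c[...,1]<81)&(c[...,2]>60)&(c[...,2]<84);q=c[m];print(n,len(q),np.percentile(q,[5,50,95],0).round(1).tolist() if len(q) else'')
im=cv2.imread('pics/side6.png')[60:220,180:360];im2=cv2.imread('pics/top6.png')[150:270,290:410]
cv2.imwrite('pics/v6.png',np.hstack([cv2.resize(im,(480,427)),cv2.resize(im2,(320,427))]))
E
```

```text
[ 485.28423175 -214.67333699   87.33763707] -85.27401269582286 -1.4728168742068344 [-0.23516054 -0.11825918 -1.24514865] [ 0.01206122  0.00878227 -0.03607871] 43.39416795202961
side 23 [[-92.6, 40.4, 74.2], [-86.8, 50.4, 78.7], [-78.7, 60.1, 80.6]]
top 68 [[-91.3, 45.2, 75.5], [-84.2, 61.9, 78.7], [-77.2, 77.1, 82.2]]
```

View pics/v6.png

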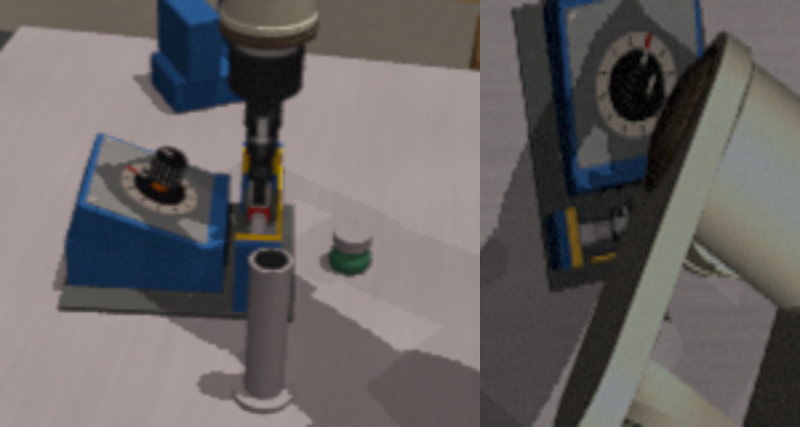

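The guard is between the posts with no contact force and its axis at z ≈ 72. Releasing slowly.

>>> apply_moves --series '[[[0,0,0],[0,0,0],0.05],[[0,0,0],[0,0,0],0.1],[[0,0,0],[0,0,0],0.2],[[0,0,0],[0,0,0],0.3],[[0,0,0],[0,0,0],0.4],[[0,0,0],[0,0,0],0.5],[[0,0,0],[0,0,0],0.7],[[0,0,0],[0,0,0],1],[[0,0,0],[0,0,0],1],[[0,0,0],[0,0,0],1]]'

```text
t: 16.43
tool_pos: [485.3, -214.6, 87.3]
orientation: [-3.134, -0.221, -0.0]
ft_force: [-0.0, -0.4, 0.7]
grip_width: 85.4
grasp_force: 0.0
```

```bash
python3 - <<'E'
from h import *
s=observe();print(s['tool_pos'],s['ft_force'],s['ft_torque'],s['grip_width'],s['grasp_force'])
E
```

```text
[ 485.28276764 -214.64643532   87.32807954] [-0.01807074 -0.40796791  0.70833752] [ 0.01125158 -0.02759422 -0.01790541] 85.40693250218705 0.0
```

Free of contact. Raising straight up and backing off for a check.

>>> apply_moves --series '[[[0,0,0.02],[0,0,0],1],[[0,0,0.04],[0,0,0],1],[[0,0,0.06],[0,0,0],1],[[0,0,0.06],[0,0,0],1],[[0,0,0.06],[0,0,0],1],[[0,0,0.06],[0,0,0],1],[[0,-0.07,0],[0,0,0],1],[[0,-0.07,0],[0,0,0],1],[[0,-0.07,0],[0,0,0],1],[[0,-0.07,0],[0,0,0],1]]'

```text
t: 17.27
tool_pos: [485.0, -356.0, 238.4]
orientation: [3.133, 0.222, 0.001]
ft_force: [-0.2, 0.5, 0.5]
grip_width: 85.4
grasp_force: 0.0
```

>>> apply_moves --series '[[[0,-0.07,0],[0,0,0],1],[[-0.02,-0.07,0],[0,0,0],1],[[-0.02,-0.07,0],[0,0,0],1],[[-0.02,-0.07,0],[0,0,0],1],[[-0.02,-0.07,0],[0,0,0],1],[[-0.02,-0.07,0],[0,0,0],1],[[0,0,0],[0,0,0],1],[[0,0,0],[0,0,0],1],[[0,0,0],[0,0,0],1],[[0,0,0],[0,0,0],1]]'

```text
t: 18.1
tool_pos: [435.7, -563.7, 237.9]
orientation: [-3.134, -0.223, -0.0]
ft_force: [0.2, 0.1, -0.5]
grip_width: 85.4
grasp_force: 0.0
```

```bash
python3 - <<'E'
from h import *
for n in('side','top'):
    im,d=snap(n,n+'7');P=cloud(n,d);L=P-O;c=np.stack([L@X,L@Y,P[...,2]],-1)
    h=cv2.cvtColor(im,cv2.COLOR_RGB2HSV);r=((h[...,0]<8)|(h[...,0]>172))&(h[...,1]>150)&(d>0)&(c[...,2]>100)&(c[...,0]<-50)&(c[...,0]>-120)&(abs(c[...,1])<60)
    for sg in(1,-1):
        q=c[r&(sg*c[...,1]>0)]
        if len(q): print(n,sg,len(q),np.median(q,0).round(1),q[:,2].max().round(1),q[:,1].min().round(1),q[:,1].max().round(1))
im=cv2.imread('pics/side7.png')[80:200,200:320];im2=cv2.imread('pics/top7.png')[140:240,300:400]
cv2.imwrite('pics/v7.png',np.hstack([cv2.resize(im,(400,400)),cv2.resize(im2,(400,400))]))
E
```

```text
side 1 48 [-85.1  29.3 111.6] 118.6 22.5 35.0
side -1 43 [-86.  -27.1 109.5] 118.5 -30.8 -21.6
top 1 32 [-84.1  30.3 116.7] 120.9 24.4 31.7
top -1 31 [-83.5 -25.9 116.6] 120.7 -30.2 -24.0
```

View pics/v7.png

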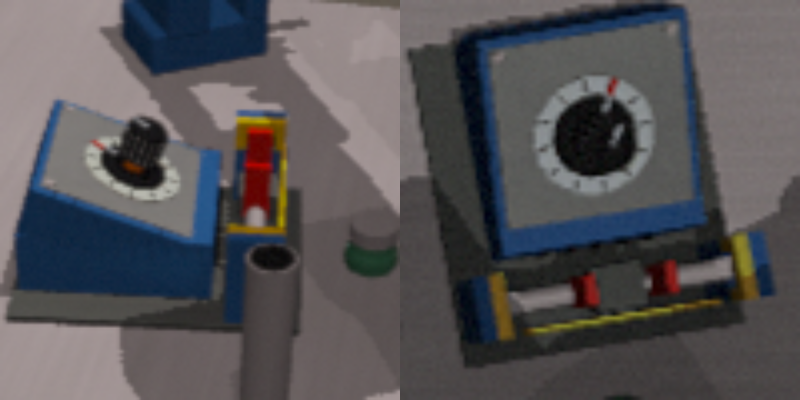

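Lug tops sit at about 119 mm on both sides, about 56 mm apart and level, so both tongues have sprung into the recesses. Stripes face outward, the pointer is on the mark and the knob is out.

```bash
python3 -c "
from workcell import *
print(hand_in())"
```

```text
the job is handed in; nothing more can be done
None
```

I handed the job in at about 18 s: the knob is on the mark and pulled out to its stop, and the guard bar is in both recesses with its stripes outward; `hand_in()` gave no verdict, so this rests on my last camera check.

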